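# Throw the scale's pan-lock lever into its marked notch

### The job

Lock the bench scale's pan for moving: grip the lock lever, pull its spring-loaded handle outwards so that the tooth lifts out of its slot, swing the lever up and let the tooth drop fully home into the notch beside the tall round-headed pin (not the notch beside the short plain pin), then let go. Leave the tape roll, the jar and the parts box where they are.

Things in the scene. Friction and masses are not known exactly. Their poses are not given: they have to be found in the camera images.
- pivot (a point): Fixed point on the lever's pivot axis, in mid lever, 40 mm above the bench. z is up, y lies along the pivot axis (level), -x is the side to which the lever leans (roughly the robot's left). The lever swings in this frame's x-z plane only; lean = its angle from vertical towards -x. It stays where it is left (about 0.42 N m of friction; stop at 54 degrees).
- grip (a point): On the axis of the lever's flat-sided black rubber grip (26 mm in x, 24 in y, 72 long; end cap 37 mm beyond this point), 40 mm from its lower end, 175 mm from the pivot with the handle fully in. z runs outwards along the lever, y along the pivot axis. Grip and tooth slide out along z by up to 20 mm; a spring draws them in: 7.5 N, rising 0.25 N per mm. Start lean 47 to 53 degrees.
- tooth (a point): Inner end of the handle's steel tooth, on the lever's axis, 88 mm from the pivot when fully in (as at the start, and when home in a notch), 98 mm when it rides on the quadrant's rim. The tooth is 10 mm wide along the swing and has about 2 mm of play each way in a notch; the sides are straight, so draw the handle out at least 11 mm to pass the rim. Let go, it snaps in.
- quadrant_foot (a point): Foot, on the pivot's upright line, 30 mm above the bench, of the fixed steel quadrant (rim 98 mm from the pivot, 14 mm thick, axes as the pivot's). Up the rim from its low end: a wide slot where the tooth starts (lean 46 to 54 degrees), rim, the lower notch, rim, the upper notch 14 degrees further up, rim. Both notches lie at leans between 16 and 38 degrees.
- lamp_bar (a point): Underside of a fixed strip lamp over the grip, 408 mm above the bench, 100 mm to -x of the pivot (axes as the pivot's). The bar is 35 mm deep in x and spans y = -100 to +120 mm from this point; its arm runs back at y = +128 mm to a post 110 mm to +x of the pivot. A tool must come in under it, leaning about 30 to 40 degrees, its body towards -x.
- index_pin: The marker: fixed upright steel pin, 10 mm diameter, ball head of 24 mm diameter, top 147 mm above the bench, 48 mm to +y of the lever's plane. Origin at its foot, 30 mm above the bench. It stands beside the notch to use, either of the two: in the pivot's frame its x is that of the notch's middle at the rim to within 5 mm only, so the exact place must be felt.
- plain_pin: Fixed upright steel pin without a head, diameter 10 mm, top 100 mm above the bench, origin at its foot, 48 mm to +y of the lever's plane, in the same way beside the other notch, which is not to be used.
- tape_roll: Bystander: loose roll of tape lying flat, 96 mm diameter, 24 mm high, origin under its centre, on the bench on the left of the bench.
- jar: Bystander: loose closed jar, 72 mm diameter, 100 mm high, origin under its centre, on the left of the bench.
- parts_box: Bystander: loose open clear box 160 x 110 x 50 mm, origin under its centre, on the right of the bench.
- pan_edge (a point): Nearest point to the lever of the fixed scale's round steel pan: 105 mm radius, top 80 mm above the bench, its centre 105 mm further to +y (axes as the pivot's; away from the robot). Its cream housing is 250 mm square, 50 mm high; a low display, top 235 mm, stands at its +x side. The housing round the lever is 30 mm high, and only the pins stand there.

How it is judged:
By the outcome, as a careful person would: the job done as asked, in the order asked, and still so for the second after the job is handed in, with the robot touching nothing.
It also fails if it takes over 56 s, if anything falls off the work surface, if the arm or the gripper's body presses on something with over 40 N, if the wrist force passes 120 N, or if a joint passes its speed limit or range.

### The arm

A 6-joint arm with a two-finger parallel gripper is mounted at the origin on the work surface. World frame = base frame: x ahead of the robot, y to its left, z up, the work surface at z = 0. Lengths are in mm, angles in rad, forces in N, time in s.
With the tool pointing down it reaches from about 325 to 925 mm from the base axis. Payload 3.1 kg.
Tool frame: the origin (TCP) lies midway between the tips of the shut fingers; the grasp point (between the pads) lies r.grip_point_offset behind it (r.grip_point_offset is the distance from the TCP to the grasp point, in mm); x points along the fingers, y is the direction in which the jaws open and shut, and the axes are right-handed (so a half turn about x gives the same grasp; the last joint's range is limited). The gripper opens to 85 mm and grips with 20 to 120 N. Pads are 22 mm wide; open, the fingers measure 114 mm over their backs; the gripper's body (76 mm by 85 mm) begins 54 mm behind the grasp point. The pads swing forward as they close: fully open they stand 13 mm farther back than shut.
Start: joints at [-1.321, 0.217, 1.613, -0, 1.311, -0.112], TCP at [221.245, -584.542, 231.3] pointing down, gripper open.
Joint ranges: [-2.75, 2.75], [-0.78, 2.1], [0.31, 2.55], [-1.13, 4.27], [0.13, 2.63], [-2.58, 2.58]. Speed limits (rad/s): [2.79, 2.79, 3.14, 3.14, 3.14, 3.14].

### API

Orientations are given as a rotation vector (axis times angle).
In Python, from station import state, vision, r gives the robot as it stands.
- The arm moves only by the shell command python3 -m handwheel 'ROWS' [OPENING]. ROWS is JSON, a list of rows, each an object with "translation": the shift along the tool's x, y, z scaled (see below), a list of three; "angular": the turn, a rotation vector about the tool's x, y, z scaled (see below), a list of three. A call has 1 to 20 rows; each row is the pose to reach, as a shift and turn from the pose commanded when the call began, along the tool's axes at that moment, turning the shorter way round; what a row does not reach only later rows make up. The controller multiplies each number of a shift by 0.6 m and each number of a turn by pi rad. A row lasts 1/10 s, in which the tool goes at most 50 mm and 8.59 degrees, less where a joint would pass 70% of its speed; a pose out of reach is approached as far as the arm can. A call with a number of a shift or a turn outside -1 to 1 is refused whole. A call with a gripper value outside its range is refused whole. OPENING is the opening, from -1 (shut) to 1 (fully open), set as the call begins (- or left out, the last holds). The fingers move at their own pace and stop on an object; the grip force is fixed at half the most. Time passes only in rows, so rows that repeat a pose let the fingers close. It gives the time, the measured TCP pose, the force and the opening at its end, in the units of the state.
- state(): the state, without advancing time (a new reading comes with each control period).
- vision.snapshot(name): name is "scene" or "side" or "wrist"; returns (picture, depth): 420x560x3 uint8, blue, green, red; 420x560 float32, mm along the optical axis (not along the pixel's ray), 0 where there is no reading.
- vision.get_calibration(name): a dict with "fx", "fy", "cx", "cy" (pixels), "R" (3x3) and "t" (3): a world point X has camera coordinates R X + t; the wrist camera has in their place "mount" (4x4, takes a point from camera to tool coordinates, whose origin is the TCP and whose axes are the tool frame's). Camera axes: x right, y down, z forward; pixel columns grow to the right and rows downward; lengths in mm; the calibration is good to about 2 mm. A picture is of the moment at which its call begins: read the wrist's pose just before it. get_calibration takes no time and is no camera call.
- r.job_done(): hands the job in, once; it reports no verdict.
Trained networks look in the newest picture that a camera, given by its name, has taken for a name from the list of things; names that differ only in an ending like _2 or _b are one class to them, and where a whole thing is asked for, a point or a joint stands for the part that bears it (a point fixed in the world has none). Each returns a list of dicts, best first, with "confidence" (0 to 1); they miss things now and then, are a little off and sometimes report something else, mostly with a low value. They report only what shows in the picture. A call takes as long as a camera call.
- vision.boxes_of(thing, camera): "position" ([column, row] in pixels, amid what is visible of it).
- vision.masks_of(thing, camera): "region" (420x560 bool, what is visible of it) and "position" ([column, row] in pixels, amid what is visible of it).
- vision.landmark_of(thing, camera): "position" ([column, row] in pixels: a listed point, or the origin of a listed thing).
The state is a dict: "t": time; "joints": joint angles; "joint_vel": joint speeds; "joint_torque": joint torques, N m; "tool_pos": TCP position; "orientation": TCP orientation; "ft_force": force on the tool from outside, world axes, zero at the start; "torque": the same for the moment, N m; "finger_gap": finger opening in mm.
Only numpy, scipy, OpenCV 4.12 (cv2) and the standard library are available. Lean on these libraries where they do the work, as an engineer would, in place of code of your own. Each camera call takes 0.05 s, during which the arm holds its last target.

## Working session

There is one attempt and no reset: what is moved stays moved. The work goes in short steps, Python scripts to look and compute and a shell command to move; the robot and the scene stay as the last step left them, time stands still between calls to the robot, and variables do not carry over. Pictures are saved under pics/ and viewed, and the job is handed in when it is done.

```bash
ls; mkdir -p pics
cat > h.py <<'E'
import numpy as np,cv2
from scipy.spatial.transform import Rotation as R
from station import state,vision,r
def snap(n,f):
    s=state(); p,d=vision.snapshot(n); cv2.imwrite('pics/'+f,p); np.savez('pics/'+f+'.npz',d=d,pos=s['tool_pos'],o=s['orientation']); return p,d,s
def cam(n,s=None):
    c=vision.get_calibration(n)
    if 'mount' in c:
        M=np.array(c['mount']); Rt=R.from_rotvec(s['orientation']).as_matrix()
        Rw=Rt@M[:3,:3]; tw=Rt@M[:3,3]+np.array(s['tool_pos'])
    else:
        Rc=np.array(c['R']);Rw=Rc.T; tw=-Rc.T@np.array(c['t'])
    return c,Rw,tw
def ray(n,px,s=None):
    c,Rw,tw=cam(n,s); v=np.array([(px[0]-c['cx'])/c['fx'],(px[1]-c['cy'])/c['fy'],1.]); return tw,Rw@v
def pt(n,px,dep,s=None):
    o,v=ray(n,px,s); return o+v*dep
def atz(n,px,z,s=None):
    o,v=ray(n,px,s); return o+v*(z-o[2])/v[2]
def proj(n,X,s=None):
    c,Rw,tw=cam(n,s); p=Rw.T@(np.array(X)-tw); return np.array([c['fx']*p[0]/p[2]+c['cx'],c['fy']*p[1]/p[2]+c['cy'],p[2]])
def med(d,px,k=2):
    x,y=int(round(px[0])),int(round(px[1])); w=d[max(0,y-k):y+k+1,max(0,x-k):x+k+1]; w=w[w>0]; return float(np.median(w)) if len(w) else 0
E
python3 - <<'E'
from h import *
np.set_printoptions(precision=1,suppress=True)
s=state();print(s['t'],s['tool_pos'],s['orientation'],s['finger_gap'],r.grip_point_offset)
for n in('scene','side'):
    p,d,s=snap(n,n+'0.png')
    c,Rw,tw=cam(n);print(n,tw,Rw[:,2],c['fx'])
    for th in ['pivot','grip','tooth','quadrant_foot','lamp_bar','index_pin','plain_pin','pan_edge']:
        for q in vision.landmark_of(th,n)[:2]:
            px=q['position'];dd=med(d,px);print(th,np.round(px,1),round(q['confidence'],2),pt(n,px,dd))
E
```

```text
pics
0.0 [ 221.  -583.7  229.9] [ 2.   0.4 -2. ] 85.07783354690916 18.700000000000003
scene [1013.6 -767.3  903. ] [-0.4  0.7 -0.6] 403.69582723930716
pivot [271.6 258.9] 0.54 [534.5  14.3  39.5]
grip [273.9 204.5] 0.68 [470.  131.1 151.1]
tooth [271.9 226.2] 0.45 [492.6  83.  104.5]
quadrant_foot [274.5 258.4] 0.52 [542.6  18.3  42.5]
lamp_bar [277.3 133.9] 0.69 [497.1 100.1 417.4]
index_pin [289.3 252.3] 0.59 [562.5  76.1  32.6]
pan_edge [316.9 242.8] 0.63 [638.  113.8  79.6]
side [-136.5  962.5 1191.5] [ 0.5 -0.6 -0.6] 529.9997343765009
pivot [286.3 267.3] 0.53 [496.9  71.1  97.3]
grip [284.1 273.4] 0.43 [443.8 156.3 174.8]
grip [284.4 267.2] 0.4 [499.3  77.1 101.2]
tooth [244.2 363.8] 0.54 [440.1 347.9   0.7]
quadrant_foot [283.8 268. ] 0.4 [499.2  80.3 100.7]
lamp_bar [282.3 190.1] 0.6 [467.6 125.  421.8]
index_pin [269.5 275.8] 0.68 [553.3  79.6  36.3]
plain_pin [266.8 282.3] 0.62 [544.3 105.4  36. ]
plain_pin [280.1 273.7] 0.53 [450.3 165.4 177.5]
pan_edge [245.  252.9] 0.65 [666.6  53.9  50. ]
```

View pics/scene0.png

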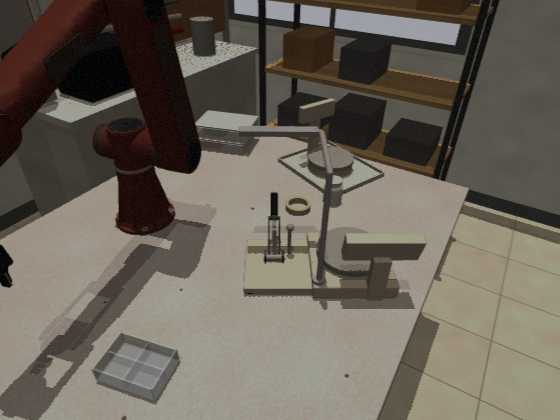

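View pics/side0.png

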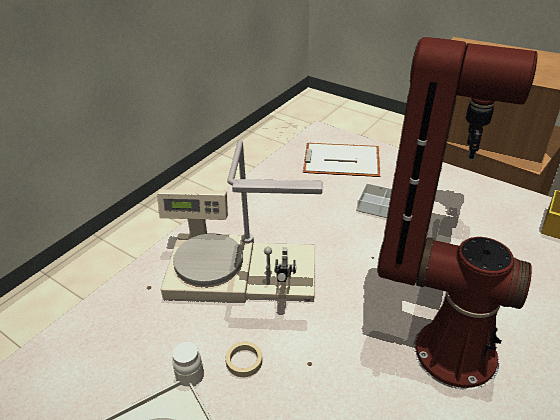

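Run:
```python
import cv2
for n,(x0,y0,x1,y1) in {'scene':(230,110,340,290),'side':(220,160,340,320)}.items():
    p=cv2.imread(f'pics/{n}0.png')[y0:y1,x0:x1]; k=590/(y1-y0)
    cv2.imwrite(f'pics/{n}0c.png',cv2.resize(p,None,fx=k,fy=k,interpolation=cv2.INTER_CUBIC)); print(n,k)
```

```text
scene 3.2777777777777777
side 3.6875
```

View pics/scene0c.png

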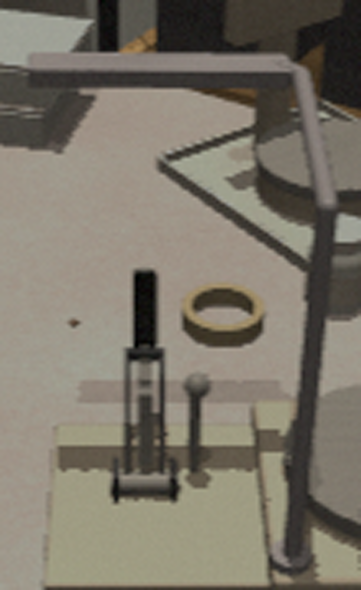

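View pics/side0c.png

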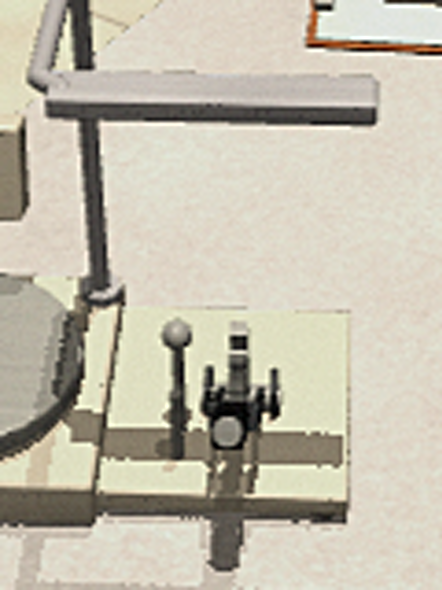

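Run:
```python
from h import *
np.set_printoptions(precision=1,suppress=True)
def tri(a,b):
    o1,v1=ray('scene',a);o2,v2=ray('side',b)
    v1/=np.linalg.norm(v1);v2/=np.linalg.norm(v2)
    A=np.stack([v1,-v2],1);t=np.linalg.lstsq(A,o2-o1,rcond=None)[0]
    p,q=o1+v1*t[0],o2+v2*t[1];return (p+q)/2,np.linalg.norm(p-q)
S=lambda x,y:(230+x/3.2778,110+y/3.2778)
D=lambda x,y:(220+x/3.6875,160+y/3.6875)
print('ball',tri(S(197,384),D(177,333)),atz('scene',S(197,384),135),atz('side',D(177,333),135))
print('foot',atz('scene',S(195,473),30),atz('side',D(178,458),30))
# side: end cap of grip
print('cap', tri(S(144,271),D(227,431)))
# housing corners in side (z=30)
for c in [(117,309),(350,309),(348,498),(98,492)]: print('side hous',atz('side',D(*c),30))
for c in [(57,427),(253,424),(48,588),(270,583)]: print('scene hous',atz('scene',S(*c),30))
# lamp bar underside/front ends from side
for c in [(48,118),(378,122)]: print('lamp side',atz('side',D(*c),408))
for c in [(30,84),(285,80)]: print('lamp scene',atz('scene',S(*c),408))
# pivot roll ends
for c in [(118,490),(175,488)]: print('pivot scene',atz('scene',S(*c),40))
print('bulge',atz('side',D(178,388),100), proj('side',[0,0,0]))
```

```text
ball (array([560.2,  75.4, 134.5]), np.float64(3.181662471090456)) [561.7  76.  135. ] [558.4  75.1 135. ]
foot [566.3  70.9  30. ] [539.6 104.6  30. ]
cap (array([446.8, 166.2, 168.3]), np.float64(2.6992959579031535))
side hous [689.3  -8.   30. ]
side hous [ 520.6 -123.5   30. ]
side hous [403.9  63.   30. ]
side hous [570.2 170.1  30. ]
scene hous [414.5  56.3  30. ]
scene hous [580.1 165.3  30. ]
scene hous [ 530.3 -125.4   30. ]
scene hous [693.2 -17.7  30. ]
lamp side [574.6 184.7 408. ]
lamp side [389.8  64.7 408. ]
lamp scene [404.7  50.4 408. ]
lamp scene [581.6 174.5 408. ]
pivot scene [521.5   2.5  40. ]
pivot scene [565.7  33.2  40. ]
bulge [543.3  96.1 100. ] [ 455.2  353.  1410. ]
```

```bash
cat >> h.py <<'E'
YAW=np.radians(33.); PIV=np.array([543.6,17.9,40.])
def setf(piv,yaw):
    global PIV,YAW; PIV=np.array(piv,float);YAW=yaw
def axes():
    ex=np.array([np.sin(YAW),-np.cos(YAW),0]);ey=np.array([np.cos(YAW),np.sin(YAW),0]);return ex,ey
def W(x,y,z): # pivot frame (z from pivot)
    ex,ey=axes();return PIV+x*ex+y*ey+np.array([0,0,z])
def P(X):
    ex,ey=axes();d=np.array(X)-PIV;return np.array([d@ex,d@ey,d[2]])
def tool(lean,sgn):
    ex,ey=axes();L=np.radians(lean);tx=np.sin(L)*ex-np.cos(L)*np.array([0,0,1]);ty=sgn*ey
    return R.from_matrix(np.stack([tx,ty,np.cross(tx,ty)],1))
def rel(pos,Rt,s):
    R0=R.from_rotvec(s['orientation']); d=R0.inv().apply(np.array(pos)-np.array(s['tool_pos']))/600; a=(R0.inv()*Rt).as_rotvec()/np.pi
    return d,a
E
python3 - <<'E'
from h import *
np.set_printoptions(precision=4,suppress=True)
s=state();print(R.from_rotvec(s['orientation']).as_matrix())
R0=R.from_rotvec(s['orientation'])
for p in ([350,-100,600],[300,250,480]): print(rel(p,R0,s))
for sg in(1,-1): print(sg,rel([300,250,480],tool(40,sg),s))
E
```

```text
[[ 0.      0.354  -0.9353]
 [-0.0001 -0.9353 -0.354 ]
 [-1.      0.0001  0.    ]]
(array([-0.6145, -0.6793, -0.4865]), array([0., 0., 0.]))
(array([-0.4145, -1.2544, -0.6151]), array([0., 0., 0.]))
1 (array([-0.4145, -1.2544, -0.6151]), array([-0.5422, -0.159 ,  0.1973]))
-1 (array([-0.4145, -1.2544, -0.6151]), array([0.413 , 0.1865, 0.1503]))
```

```bash
python3 -m handwheel '[{"translation":[-0.3,-0.2,-0.15],"angular":[0,0,0]},{"translation":[-0.3,-0.2,-0.15],"angular":[0,0,0]},{"translation":[-0.3,-0.2,-0.15],"angular":[0,0,0]},{"translation":[-0.3,-0.2,-0.15],"angular":[0,0,0]},{"translation":[-0.3,-0.2,-0.15],"angular":[0,0,0]},{"translation":[-0.6,-0.66,-0.48],"angular":[-0.3,0,0]},{"translation":[-0.6,-0.66,-0.48],"angular":[-0.3,0,0]},{"translation":[-0.6,-0.66,-0.48],"angular":[-0.3,0,0]},{"translation":[-0.6,-0.66,-0.48],"angular":[-0.3,0,0]},{"translation":[-0.6,-0.66,-0.48],"angular":[-0.3,0,0]},{"translation":[-0.6,-0.66,-0.48],"angular":[-0.3,0,0]},{"translation":[-0.6,-0.66,-0.48],"angular":[-0.3,0,0]},{"translation":[-0.6,-0.66,-0.48],"angular":[-0.3,0,0]},{"translation":[-0.6,-0.66,-0.48],"angular":[-0.3,0,0]},{"translation":[-0.6,-0.66,-0.48],"angular":[-0.3,0,0]}]' 1
python3 - <<'E'
from h import *
np.set_printoptions(precision=4,suppress=True)
s=state();print(s['t'],np.array(s['joints']),s['tool_pos'],P(s['tool_pos']))
for pos,l in ((W(-420,0,500),15),(W(-330,0,340),40)): print(pos,rel(pos,tool(l,1),s))
E
```

```text
t: 2.4
tool_pos: [350.5, -112.0, 591.6]
orientation: [1.401, 1.07, -1.401]
ft_force: [-0.6, 0.0, 0.4]
finger_gap: 85.4
2.4 [-0.5002 -0.3845  1.5183 -0.0007  2.0063 -0.2357] [ 350.4729 -112.0027  591.6303] [   3.761  -232.72    551.6303]
[314.8516 370.1416 540.    ] (array([ 0.085 , -0.2677, -0.7601]), array([-0.2661, -0.0779,  0.0348]))
[363.8691 294.6613 380.    ] (array([ 0.3519, -0.1563, -0.6603]), array([-0.2565, -0.2083,  0.0931]))
```

```bash
python3 -m handwheel '[{"translation":[0.08,-0.27,-0.76],"angular":[-0.266,-0.078,0.035]},{"translation":[0.08,-0.27,-0.76],"angular":[-0.266,-0.078,0.035]},{"translation":[0.08,-0.27,-0.76],"angular":[-0.266,-0.078,0.035]},{"translation":[0.08,-0.27,-0.76],"angular":[-0.266,-0.078,0.035]},{"translation":[0.08,-0.27,-0.76],"angular":[-0.266,-0.078,0.035]},{"translation":[0.08,-0.27,-0.76],"angular":[-0.266,-0.078,0.035]},{"translation":[0.08,-0.27,-0.76],"angular":[-0.266,-0.078,0.035]},{"translation":[0.08,-0.27,-0.76],"angular":[-0.266,-0.078,0.035]},{"translation":[0.08,-0.27,-0.76],"angular":[-0.266,-0.078,0.035]},{"translation":[0.08,-0.27,-0.76],"angular":[-0.266,-0.078,0.035]},{"translation":[0.352,-0.156,-0.66],"angular":[-0.257,-0.208,0.093]},{"translation":[0.352,-0.156,-0.66],"angular":[-0.257,-0.208,0.093]},{"translation":[0.352,-0.156,-0.66],"angular":[-0.257,-0.208,0.093]},{"translation":[0.352,-0.156,-0.66],"angular":[-0.257,-0.208,0.093]},{"translation":[0.352,-0.156,-0.66],"angular":[-0.257,-0.208,0.093]},{"translation":[0.352,-0.156,-0.66],"angular":[-0.257,-0.208,0.093]}]'
python3 - <<'E'
from h import *
np.set_printoptions(precision=3,suppress=True)
s=state();print(s['t'],np.array(s['joints']),s['tool_pos'],P(s['tool_pos']))
print(R.from_rotvec(s['orientation']).as_matrix(), tool(40,1).as_matrix())
p,d,s=snap('wrist','w1.png'); np.save('pics/w1s.npy',np.r_[s['tool_pos'],s['orientation']])
for th in ['pivot','grip','tooth','quadrant_foot','index_pin','plain_pin']:
    for q in vision.landmark_of(th,'wrist')[:2]:
        px=q['position'];dd=med(d,px);print(th,np.round(px,1),round(q['confidence'],2),pt('wrist',px,dd,s),P(pt('wrist',px,dd,s)))
E
```

```text
t: 4.0
tool_pos: [365.1, 292.9, 379.2]
orientation: [0.432, 0.8, -0.933]
ft_force: [-0.1, 0.3, 1.3]
finger_gap: 85.1
4.0 [ 0.921 -0.05   1.756 -0.652  1.688  0.353] [365.114 292.935 379.227] [-327.874    0.104  339.227]
[[ 0.346  0.84   0.417]
 [-0.541  0.542 -0.643]
 [-0.767 -0.003  0.642]] [[ 0.35   0.839  0.417]
 [-0.539  0.545 -0.642]
 [-0.766 -0.     0.643]]
pivot [300.6 142. ] 0.55 [536.47 108.83  30.2 ] [-80.144  43.544  -9.8  ]
index_pin [300.6 158.4] 0.71 [538.906 103.056  66.021] [-73.974  42.443  26.021]
plain_pin [298.4 145.8] 0.53 [537.608 100.223  32.116] [-72.305  39.811  -7.884]
```

View pics/w1.png

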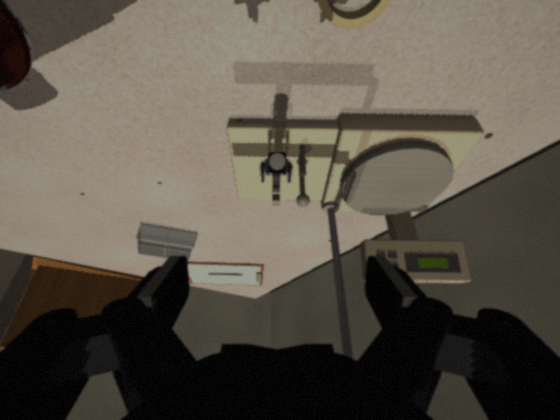

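Run:
```python
import cv2
p=cv2.imread('pics/w1.png')[110:215,225:345]
cv2.imwrite('pics/w1c.png',cv2.convertScaleAbs(cv2.resize(p,None,fx=5.5,fy=5.5,interpolation=cv2.INTER_CUBIC),alpha=1.6))
```

```text
(no output)
```

View pics/w1c.png

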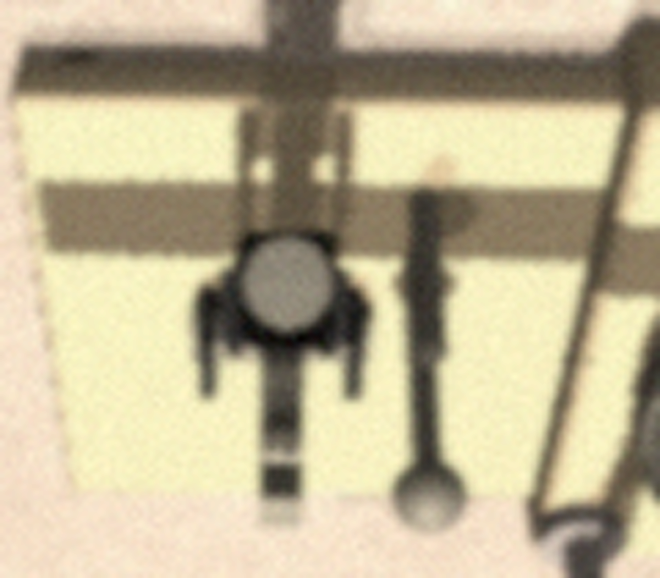

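Run:
```python
from h import *
np.set_printoptions(precision=1,suppress=True)
a=np.load('pics/w1s.npy');s={'tool_pos':a[:3],'orientation':a[3:]}
C=lambda x,y:(225+x/5.5-.4,110+y/5.5-.4)
d=np.load('pics/w1.png.npz')['d']
for n,c,z in [('plain foot',(424,197),30),('index foot',(425,287),30),('ball',(429,497),135),('plaintop',(432,355),100),('hc1',(28,95),30),('hc2',(632,105),30),('hc3',(82,490),30)]:
    X=atz('wrist',C(*c),z,s);print(n,X,P(X))
X=pt('wrist',C(287,285),med(d,C(287,285)),s);print('cap',X,P(X),np.degrees(np.arctan2(-P(X)[0],P(X)[2])),np.hypot(P(X)[0],P(X)[2]))
# predicted pivot ends
print(proj('wrist',W(0,0,0),s),[C(287,345),C(281,500)])
```

```text
plain foot [543.5 102.8  30. ] [-71.2  46.2 -10. ]
index foot [570.9  66.8  30. ] [-26.2  49.6 -10. ]
ball [559.5  76.5 135. ] [-40.5  45.3  95. ]
plaintop [543.9 101.5 100. ] [-69.9  45.8  60. ]
hc1 [409.7  69.3  30. ] [-116.   -84.3  -10. ]
hc2 [575.6 172.   30. ] [-111.9  110.8  -10. ]
hc3 [ 523.3 -116.2   30. ] [101.4 -90.  -10. ]
cap [445.9 167.9 171.1] [-179.    -0.3  131.1] 53.78716229143457 221.91509683314544
[277.3 174.  617.7] [(276.7818181818182, 172.3272727272727), (275.69090909090914, 200.5090909090909)]
```

```bash
sed -i 's/PIV=np.array(\[543.6,17.9,40.\])/PIV=np.array([539.2,24.6,40.])/' h.py
cat >> h.py <<'E'
def lev(lean,r):
    L=np.radians(lean);return np.array([-r*np.sin(L),0,r*np.cos(L)])
def tcp(lean,r,tl,back=0,dy=0):
    g=lev(lean,r);g[1]+=dy;R_=tool(tl,1);return W(*g)+(r_off-back)*R_.as_matrix()[:,0],R_
r_off=18.7
E
python3 - <<'E'
from h import *
np.set_printoptions(precision=4,suppress=True)
s=state()
for b,tl in ((140,55),(0,55)): print(tcp(52,175,tl,b)[0],rel(*tcp(52,175,tl,b),s))
E
```

```text
[409.9762 223.5872 217.3156] (array([ 0.301 , -0.0027, -0.0672]), array([-0.0007, -0.0846, -0.0006]))
[472.4361 127.4074 137.0149] (array([ 0.5262, -0.003 , -0.006 ]), array([-0.0007, -0.0846, -0.0006]))
```

```bash
python3 -m handwheel '[{"translation":[0.3,-0.003,-0.067],"angular":[0,-0.085,0]},{"translation":[0.3,-0.003,-0.067],"angular":[0,-0.085,0]},{"translation":[0.3,-0.003,-0.067],"angular":[0,-0.085,0]},{"translation":[0.3,-0.003,-0.067],"angular":[0,-0.085,0]},{"translation":[0.3,-0.003,-0.067],"angular":[0,-0.085,0]},{"translation":[0.3,-0.003,-0.067],"angular":[0,-0.085,0]}]'
python3 - <<'E'
from h import *
np.set_printoptions(precision=3,suppress=True)
s=state();print(s['t'],np.array(s['joints']),s['tool_pos'],P(s['tool_pos']))
p,d,s=snap('wrist','w2.png'); np.save('pics/w2s.npy',np.r_[s['tool_pos'],s['orientation']])
for th in ['grip','tooth','index_pin','plain_pin']:
    for q in vision.landmark_of(th,'wrist')[:2]:
        px=q['position'];dd=med(d,px);print(th,np.round(px,1),round(q['confidence'],2),P(pt('wrist',px,dd,s)))
E
```

```text
t: 4.95
tool_pos: [409.3, 223.0, 217.1]
orientation: [0.302, 0.556, -0.963]
ft_force: [0.8, 0.3, 0.2]
finger_gap: 85.5
4.95 [ 0.87   0.155  1.985 -0.911  1.464  0.626] [409.286 222.972 217.101] [-237.125   -0.914  177.101]
grip [276.9 201.4] 0.69 [-177.478   -0.14   122.497]
tooth [276.5 176.2] 0.79 [-122.845   -0.508   75.856]
index_pin [309.2 144.2] 0.84 [-62.919  40.794   3.732]
plain_pin [311.2 134.6] 0.81 [-66.822  43.329  -7.775]
plain_pin [309.4 147.5] 0.16 [-38.276  43.941  -5.898]
```

View pics/w2.png

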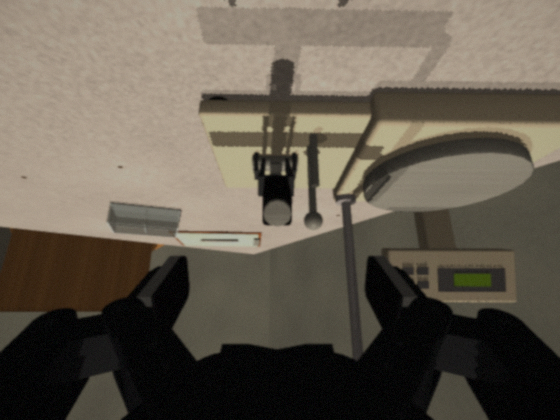

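Run:
```python
from h import *
np.set_printoptions(precision=1,suppress=True)
a=np.load('pics/w2s.npy');s={'tool_pos':a[:3],'orientation':a[3:]}
d=np.load('pics/w2.png.npz')['d']
for c in [(277,212),(273,210),(281,214),(277,196),(277,186),(277,178)]:
    X=pt('wrist',c,med(d,c,1),s);print(c,P(X),np.hypot(*P(X)[[0,2]]),np.degrees(np.arctan2(-P(X)[0],P(X)[2])))
for l in(48,50,52,54):print(l,proj('wrist',W(*lev(l,212)),s))
X=atz('wrist',(313,220),135,s);print('ball',P(X))
p=cv2.imread('pics/w2.png')[85:240,195:380]
cv2.imwrite('pics/w2c.png',cv2.convertScaleAbs(cv2.resize(p,None,fx=3.8,fy=3.8,interpolation=cv2.INTER_CUBIC),alpha=1.7))
```

```text
(277, 212) [-172.5   -0.1  129.5] 215.73597572067956 53.110037257818036
(273, 210) [-173.8   -3.2  128.3] 215.97229021829017 53.5672394652939
(281, 214) [-171.6    3.1  130.8] 215.755057435517 52.67204341637866
(277, 196) [-173.7   -0.1  116.6] 209.16361906264706 56.131285941103684
(277, 186) [-152.3   -0.    98.9] 181.62961531495188 56.994040808688666
(277, 178) [-128.8   -0.    80.6] 151.9528470759591 57.98616703417383
48 [277.1 232.1 242.7]
50 [277.1 223.9 239.9]
52 [277.1 215.3 237.3]
54 [277.1 206.5 235. ]
ball [-33.7  45.4  95. ]
```

View pics/w2c.png

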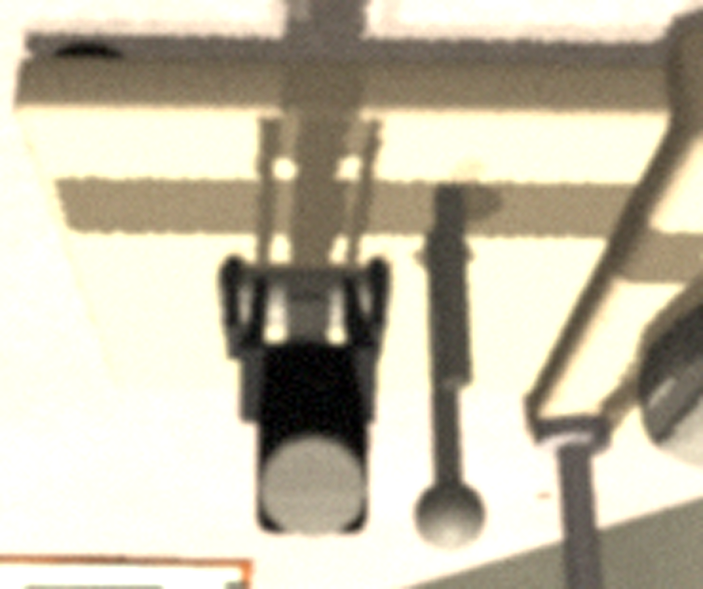

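```bash
sed -i 's/PIV=np.array(\[539.2,24.6,40.\])/PIV=np.array([537.6,27.1,40.])/' h.py
python3 - <<'E'
from h import *
np.set_printoptions(precision=4,suppress=True)
s=state()
for b in(20,0): print(rel(*tcp(52,175,55,b),s))
E
```

```text
(array([ 0.1979, -0.0008, -0.0039]), array([-0.001 ,  0.0004, -0.001 ]))
(array([ 0.2313, -0.0009, -0.004 ]), array([-0.001 ,  0.0004, -0.001 ]))
```

```bash
python3 -m handwheel '[{"translation":[0.05,0,-0.003],"angular":[0,0,0]},{"translation":[0.1,0,-0.003],"angular":[0,0,0]},{"translation":[0.15,0,-0.003],"angular":[0,0,0]},{"translation":[0.19,0,-0.003],"angular":[0,0,0]},{"translation":[0.22,0,-0.003],"angular":[0,0,0]},{"translation":[0.228,0,-0.003],"angular":[0,0,0]},{"translation":[0.228,0,-0.003],"angular":[0,0,0]}]'
python3 - <<'E'
from h import *
np.set_printoptions(precision=3,suppress=True)
s=state();print(s['t'],np.array(s['joints']),P(s['tool_pos']),s['ft_force'])
snap('wrist','w3.png')
p,d,s=snap('scene','s3.png');cv2.imwrite('pics/s3c.png',cv2.resize(p[120:300,200:360],None,fx=3.3,fy=3.3,interpolation=cv2.INTER_CUBIC))
p,d,s=snap('side','d3.png');cv2.imwrite('pics/d3c.png',cv2.resize(p[120:320,200:400],None,fx=3,fy=3,interpolation=cv2.INTER_CUBIC))
E
```

```text
t: 5.9
tool_pos: [469.8, 129.4, 137.1]
orientation: [0.303, 0.556, -0.964]
ft_force: [-1.1, -0.4, 0.1]
finger_gap: 85.4
5.9 [ 0.645  0.233  2.089 -1.062  1.215  0.681] [-122.705   -1.183   97.101] [-1.089 -0.412  0.056]
```

View pics/w3.png

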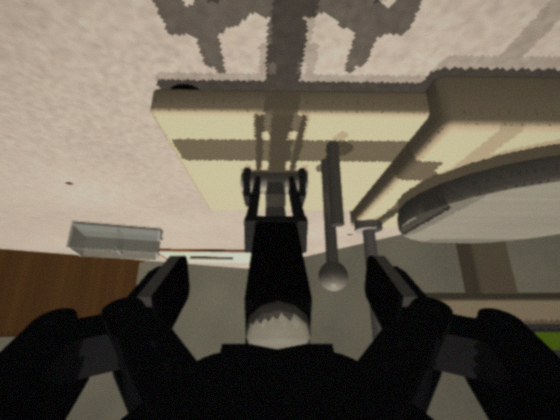

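View pics/s3c.png

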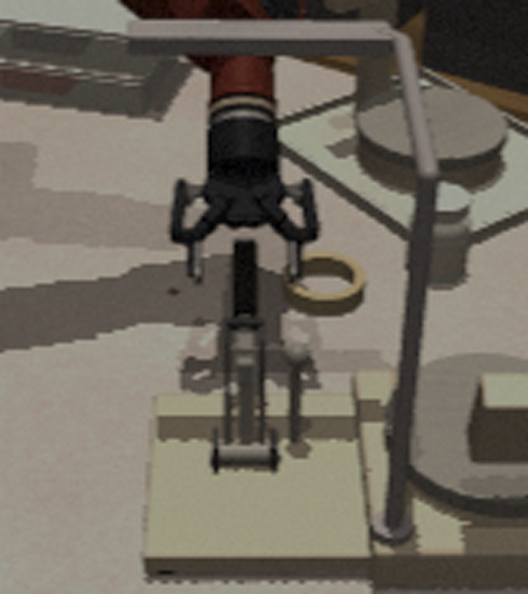

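```bash
python3 -m handwheel '[{"translation":[0,0,0],"angular":[0,0,0]},{"translation":[0,0,0],"angular":[0,0,0]},{"translation":[0,0,0],"angular":[0,0,0]},{"translation":[0,0,0],"angular":[0,0,0]},{"translation":[0,0,0],"angular":[0,0,0]},{"translation":[0,0,0],"angular":[0,0,0]},{"translation":[0,0,0],"angular":[0,0,0]},{"translation":[0,0,0],"angular":[0,0,0]}]' -1
python3 - <<'E'
from h import *
np.set_printoptions(precision=3,suppress=True)
s=state();print(s['t'],P(s['tool_pos']),s['ft_force'],s['torque'],s['finger_gap'])
p,d,s=snap('side','d4.png');cv2.imwrite('pics/d4c.png',cv2.resize(p[120:320,200:400],None,fx=3,fy=3,interpolation=cv2.INTER_CUBIC))
snap('wrist','w4.png')
E
```

```text
t: 6.85
tool_pos: [469.4, 129.5, 136.7]
orientation: [0.303, 0.557, -0.964]
ft_force: [-2.5, 4.9, 2.7]
finger_gap: 23.3
6.85 [-123.075   -1.43    96.727] [-2.5    4.862  2.743] [ 0.329  0.441 -0.905] 23.272307290121667
```

View pics/w4.png

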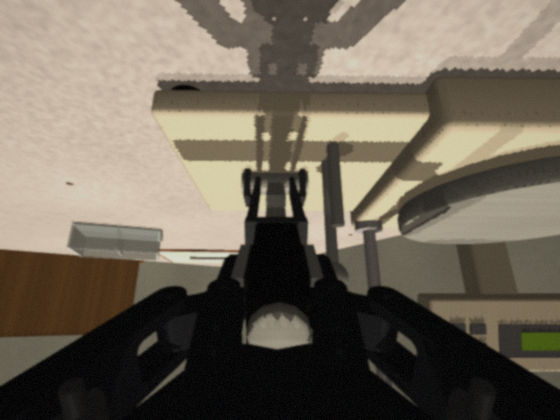

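View pics/d4c.png

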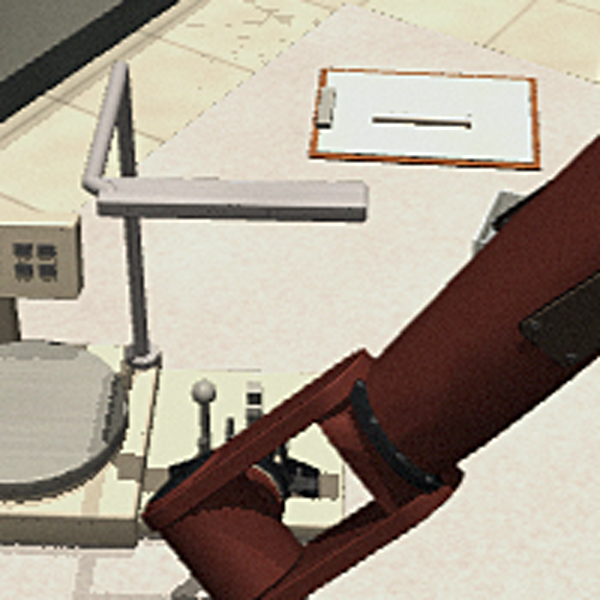

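```bash
cat >> h.py <<'E'
def show(tag=''):
    np.set_printoptions(precision=2,suppress=True)
    s=state();ex,ey=axes();f=np.array(s['ft_force']);F=np.array([f@ex,f@ey,f[2]])
    Rt=R.from_rotvec(s['orientation']).as_matrix();g=P(np.array(s['tool_pos'])-r_off*Rt[:,0])
    tl=np.degrees(np.arctan2(Rt[:,0]@ex,-Rt[2,0]))
    L=np.arctan2(-g[0],g[2]);u=np.array([-np.sin(L),0,np.cos(L)]);t=np.array([np.cos(L),0,np.sin(L)])
    print(tag,'t',round(s['t'],2),'grip',g,'lean %.2f r %.2f'%(np.degrees(L),np.hypot(g[0],g[2])),'toollean %.2f'%tl,'F out %.1f up %.1f y %.1f'%(F@u,F@t,F[1]),'M',np.array(s['torque']),'j4 %.2f'%s['joints'][3],'gap %.1f'%s['finger_gap'])
    return s
E
python3 - <<'E'
from h import *
s=show();np.set_printoptions(precision=4,suppress=True)
R0=R.from_rotvec(s['orientation'])
for d in (8,15):
  ex,ey=axes();L=np.radians(52)
  print(R0.inv().apply(d*(-np.sin(L)*ex+np.cos(L)*np.array([0,0,1])))/600)
E
```

```text
t 6.95 grip [-138.41   -1.42  107.43] lean 52.18 r 175.21 toollean 55.12 F out 4.7 up -1.2 y 2.0 M [ 0.31  0.43 -0.86] j4 -1.06 gap 23.5
[-0.0133 -0.      0.0007]
[-0.025  -0.      0.0014]
```

```bash
python3 -m handwheel '[{"translation":[-0.007,0,0],"angular":[0,0,0]},{"translation":[-0.013,0,0.001],"angular":[0,0,0]},{"translation":[-0.013,0,0.001],"angular":[0,0,0]}]'
python3 -c "
from h import *
show()"
python3 -m handwheel '[{"translation":[-0.006,0,0],"angular":[0,0,0]},{"translation":[-0.013,0,0.001],"angular":[0,0,0]},{"translation":[-0.013,0,0.001],"angular":[0,0,0]},{"translation":[-0.013,0,0.001],"angular":[0,0,0]}]'
python3 -c "
from h import *
show();snap('wrist','w5.png')"
```

```text
t: 7.25
tool_pos: [466.5, 133.8, 140.7]
orientation: [0.302, 0.557, -0.963]
ft_force: [9.0, -4.2, -6.4]
finger_gap: 23.3
 t 7.25 grip [-143.59   -1.53  111.36] lean 52.21 r 181.71 toollean 55.11 F out -10.6 up 0.1 y 5.3 M [ 0.59  0.03 -0.34] j4 -1.05 gap 23.3
t: 7.65
tool_pos: [463.4, 138.7, 145.2]
orientation: [0.302, 0.558, -0.963]
ft_force: [9.9, -3.9, -8.2]
finger_gap: 23.7
 t 7.65 grip [-149.34   -1.47  115.86] lean 52.19 r 189.01 toollean 55.10 F out -11.9 up -1.2 y 6.2 M [ 0.68 -0.01 -0.26] j4 -1.04 gap 23.7
```

View pics/w5.png

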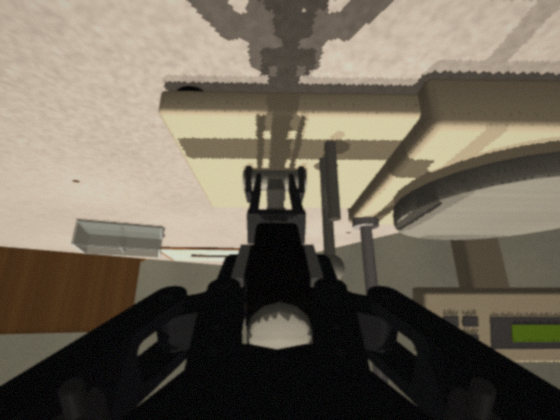

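```bash
cat >> h.py <<'E'
def plan(pts,dy=-1.45):
    s=show();np.set_printoptions(precision=4,suppress=True)
    for l,rr,tl in pts:
        a,b=rel(*tcp(l,rr,tl,0,dy),s);print(l,rr,tl,np.round(a,4),np.round(b,4))
E
python3 -c "
from h import *
plan([(l,189.5,max(36,l+3)) for l in (52.2,48,45,42,39,36,33,30,29)])"
```

```text
t 7.7 grip [-149.28   -1.5   115.83] lean 52.19 r 188.95 toollean 55.10 F out -11.9 up -1.1 y 6.3 M [ 0.66 -0.03 -0.18] j4 -1.04 gap 23.5
52.2 189.5 55.2 [-0.0009  0.0001  0.0001] [ 0.0002 -0.0006  0.0001]
48 189.5 51 [0.001  0.0001 0.0208] [0.0002 0.0228 0.0001]
45 189.5 48 [0.0033 0.0001 0.0356] [0.0002 0.0394 0.0001]
42 189.5 45 [0.0064 0.0001 0.0501] [0.0002 0.0561 0.0001]
39 189.5 42 [0.0103 0.0001 0.0645] [0.0002 0.0728 0.0001]
36 189.5 39 [0.0148 0.     0.0787] [0.0002 0.0894 0.0001]
33 189.5 36 [0.0202 0.     0.0927] [0.0002 0.1061 0.0001]
30 189.5 36 [0.0268 0.     0.1078] [0.0002 0.1061 0.0001]
29 189.5 36 [0.0292 0.     0.1128] [0.0002 0.1061 0.0001]
```

Swing in two parts, checking forces midway.

```bash
python3 -m handwheel '[{"translation":[0.001,0,0.021],"angular":[0,0.023,0]},{"translation":[0.003,0,0.036],"angular":[0,0.039,0]},{"translation":[0.0065,0,0.05],"angular":[0,0.056,0]},{"translation":[0.0065,0,0.05],"angular":[0,0.056,0]}]'
python3 -c "
from h import *
plan([(l,189.5,max(36,l+3)) for l in (42,39,36,33,30,29)])"
```

```text
t: 8.1
tool_pos: [474.3, 121.1, 168.0]
orientation: [0.394, 0.719, -0.943]
ft_force: [8.7, -2.4, -10.8]
finger_gap: 23.3
 t 8.1 grip [-126.5    -1.89  141.23] lean 41.85 r 189.60 toollean 44.85 F out -12.5 up -2.2 y 6.0 M [ 1.05  0.17 -0.13] j4 -0.88 gap 23.3
42 189.5 45 [ 0.0001  0.0008 -0.0007] [-0.0011 -0.0008  0.0003]
39 189.5 42 [0.0013 0.0008 0.0141] [-0.0011  0.0159  0.0003]
36 189.5 39 [0.0033 0.0009 0.0289] [-0.0011  0.0325  0.0003]
33 189.5 36 [0.0061 0.0009 0.0435] [-0.0011  0.0492  0.0002]
30 189.5 36 [0.0099 0.001  0.0596] [-0.0011  0.0492  0.0002]
29 189.5 36 [0.0114 0.001  0.0649] [-0.0011  0.0492  0.0002]
```

```bash
python3 -m handwheel '[{"translation":[0.0013,0,0.014],"angular":[0,0.016,0]},{"translation":[0.0033,0,0.029],"angular":[0,0.0325,0]},{"translation":[0.006,0,0.0435],"angular":[0,0.049,0]},{"translation":[0.0115,0,0.065],"angular":[0,0.049,0]},{"translation":[0.0115,0,0.065],"angular":[0,0.049,0]}]'
python3 -c "
from h import *
show();p,d,s=snap('wrist','w6.png');snap('scene','s6.png')
cv2.imwrite('pics/s6c.png',cv2.resize(cv2.imread('pics/s6.png')[120:300,200:360],None,fx=3.3,fy=3.3,interpolation=cv2.INTER_CUBIC))"
```

```text
t: 8.6
tool_pos: [490.9, 94.2, 189.0]
orientation: [0.469, 0.861, -0.92]
ft_force: [7.7, -0.2, -11.0]
finger_gap: 23.3
 t 8.6 grip [-92.68  -2.56 164.1 ] lean 29.46 r 188.46 toollean 36.01 F out -11.7 up -1.6 y 6.3 M [ 1.21  0.07 -0.22] j4 -0.71 gap 23.3
```

View pics/w6.png

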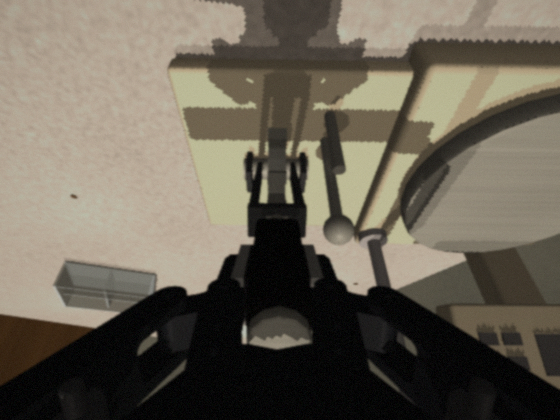

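View pics/s6c.png

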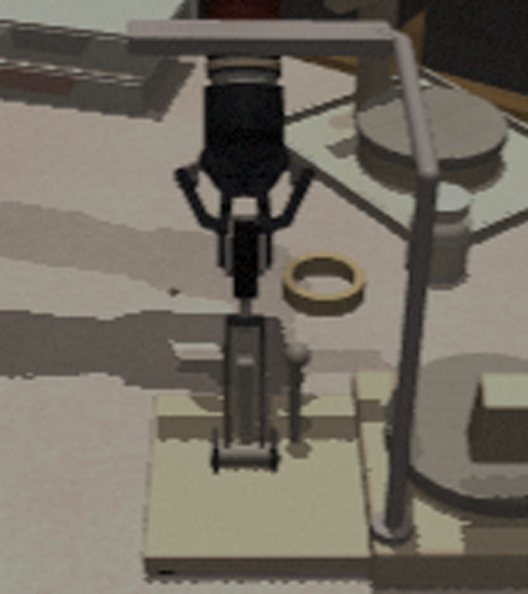

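Run:
```python
import cv2
p=cv2.imread('pics/w6.png')[95:265,225:375]
cv2.imwrite('pics/w6c.png',cv2.convertScaleAbs(cv2.resize(p,None,fx=3.5,fy=3.5,interpolation=cv2.INTER_CUBIC),alpha=2))
```

```text
(no output)
```

View pics/w6c.png

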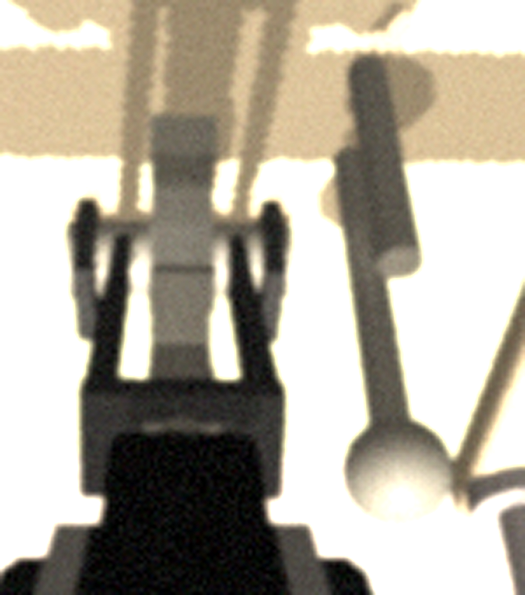

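Run:
```python
from h import *
z=np.load('pics/w6.png.npz');s={'tool_pos':z['pos'],'orientation':z['o']}
for l in range(18,72,2):
    a=proj('wrist',W(*lev(l,98)),s);b=proj('wrist',W(*lev(l,88)),s)
    print(l,[(round((q[0]-225)*3.5),round((q[1]-95)*3.5)) for q in(a,b)])
for n,c,zz in [('ball',(397,470),135),('plaintop',(398,258),100),('plainfoot',(363,75),30),('indexfoot',(342,160),30)]:
    print(n,P(atz('wrist',(225+c[0]/3.5,95+c[1]/3.5),zz,s)))
```

```text
18 [(190, 463), (190, 436)]
20 [(191, 450), (190, 425)]
22 [(191, 437), (190, 414)]
24 [(191, 424), (190, 402)]
26 [(191, 410), (190, 390)]
28 [(191, 396), (190, 377)]
30 [(191, 381), (190, 364)]
32 [(191, 365), (190, 351)]
34 [(191, 350), (190, 338)]
36 [(191, 334), (190, 324)]
38 [(191, 318), (190, 310)]
40 [(191, 302), (190, 296)]
42 [(191, 285), (190, 282)]
44 [(191, 268), (190, 268)]
46 [(191, 252), (190, 253)]
48 [(191, 235), (190, 239)]
50 [(191, 218), (190, 224)]
52 [(191, 202), (190, 210)]
54 [(191, 185), (190, 196)]
56 [(191, 168), (190, 182)]
58 [(191, 152), (190, 168)]
60 [(190, 136), (190, 154)]
62 [(190, 121), (190, 141)]
64 [(190, 105), (190, 127)]
66 [(190, 90), (190, 114)]
68 [(190, 76), (190, 102)]
70 [(190, 62), (190, 90)]
ball [-30.04519922  45.51880483  95.        ]
plaintop [-60.62871442  45.29629276  60.        ]
plainfoot [-58.23714173  45.50916387 -10.        ]
indexfoot [-30.23302973  43.35207543 -10.        ]
```

```bash
python3 -c "
from h import *
plan([(29.46,188.5,36),(27,188.5,36),(27,186.5,36),(27,185,36),(27,184,36)],-2)"
```

```text
t 8.7 grip [-92.96  -2.54 163.77] lean 29.58 r 188.32 toollean 36.06 F out -12.5 up -0.2 y 6.3 M [ 1.07 -0.01 -0.34] j4 -0.71 gap 23.4
29.46 188.5 36 [-0.0002  0.001   0.0007] [-0.0003  0.0004  0.0005]
27 188.5 36 [0.0016 0.001  0.014 ] [-0.0003  0.0004  0.0005]
27 186.5 36 [0.0049 0.001  0.0135] [-0.0003  0.0004  0.0005]
27 185 36 [0.0074 0.001  0.0131] [-0.0003  0.0004  0.0005]
27 184 36 [0.009  0.001  0.0128] [-0.0003  0.0004  0.0005]
```

```bash
python3 -m handwheel '[{"translation":[0.0016,0.001,0.014],"angular":[0,0,0]},{"translation":[0.0016,0.001,0.014],"angular":[0,0,0]}]'
python3 -c "
from h import *
show()"
python3 -m handwheel '[{"translation":[0.0035,0,0],"angular":[0,0,0]},{"translation":[0.0035,0,0],"angular":[0,0,0]}]'
python3 -c "
from h import *
show()"
python3 -m handwheel '[{"translation":[0.002,0,0],"angular":[0,0,0]},{"translation":[0.002,0,0],"angular":[0,0,0]}]'
python3 -c "
from h import *
show()"
```

```text
t: 8.9
tool_pos: [494.1, 89.2, 191.6]
orientation: [0.468, 0.864, -0.921]
ft_force: [5.2, 0.5, -11.5]
finger_gap: 23.2
 t 8.9 grip [-86.73  -2.6  166.72] lean 27.48 r 187.93 toollean 35.90 F out -11.3 up -3.1 y 4.6 M [ 1.6   0.37 -0.27] j4 -0.71 gap 23.2
t: 9.1
tool_pos: [494.6, 88.5, 190.1]
orientation: [0.467, 0.863, -0.92]
ft_force: [3.7, 2.9, -14.0]
finger_gap: 23.2
 t 9.1 grip [-85.85  -2.57 165.28] lean 27.45 r 186.25 toollean 35.93 F out -12.2 up -6.8 y 4.6 M [ 2.11  0.62 -0.38] j4 -0.71 gap 23.2
t: 9.3
tool_pos: [495.3, 87.5, 190.7]
orientation: [0.465, 0.861, -0.921]
ft_force: [0.4, 1.3, -13.6]
finger_gap: 23.1
 t 9.3 grip [-84.72  -2.49 165.84] lean 27.06 r 186.23 toollean 36.09 F out -11.7 up -7.0 y 1.1 M [ 2.17  0.95 -0.57] j4 -0.71 gap 23.1
```

```bash
python3 -m handwheel '[{"translation":[0,0,0],"angular":[0,0,0]},{"translation":[0,0,0],"angular":[0,0,0]}]'
python3 -c "
from h import *
show();snap('wrist','w7.png')
p=cv2.imread('pics/w7.png')[95:265,225:375]
cv2.imwrite('pics/w7c.png',cv2.convertScaleAbs(cv2.resize(p,None,fx=3.5,fy=3.5,interpolation=cv2.INTER_CUBIC),alpha=2))"
```

```text
t: 9.5
tool_pos: [495.6, 87.1, 191.9]
orientation: [0.464, 0.86, -0.922]
ft_force: [0.2, 1.6, -13.5]
finger_gap: 23.8
 t 9.5 grip [-84.25  -2.42 167.02] lean 26.77 r 187.07 toollean 36.19 F out -11.5 up -7.1 y 1.0 M [ 1.88  1.11 -0.75] j4 -0.72 gap 23.8
```

View pics/w7c.png

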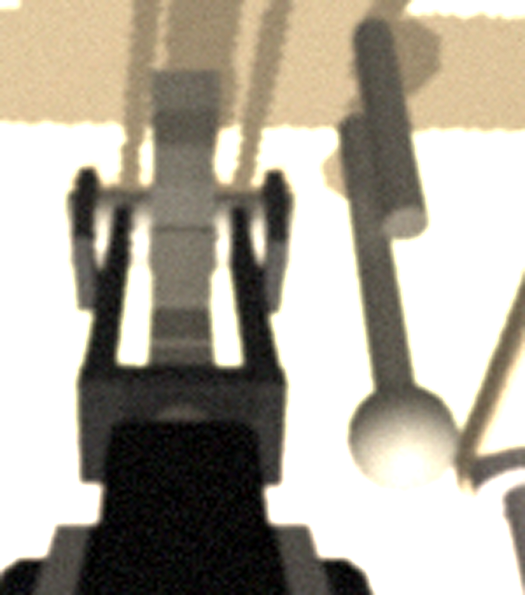

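Run:
```python
from h import *
z=np.load('pics/w7.png.npz');s={'tool_pos':z['pos'],'orientation':z['o']}
for l in (24,26,28,30,31,32,33,34,35,36,37,38,40,42,44,46,54,56,60):
    a=proj('wrist',W(*lev(l,98)),s);b=proj('wrist',W(*lev(l,88)),s)
    print(l,[(round((q[0]-225)*3.5),round((q[1]-95)*3.5)) for q in(a,b)])
show()
```

```text
24 [(191, 388), (191, 367)]
26 [(191, 374), (191, 354)]
28 [(191, 359), (191, 341)]
30 [(191, 343), (191, 328)]
31 [(191, 335), (191, 321)]
32 [(191, 327), (191, 314)]
33 [(191, 319), (191, 307)]
34 [(191, 311), (191, 300)]
35 [(192, 303), (191, 293)]
36 [(192, 295), (191, 286)]
37 [(192, 287), (191, 279)]
38 [(192, 278), (191, 272)]
40 [(192, 261), (191, 257)]
42 [(192, 244), (191, 243)]
44 [(192, 227), (191, 228)]
46 [(192, 210), (191, 213)]
54 [(192, 141), (192, 155)]
56 [(192, 125), (192, 140)]
60 [(192, 92), (192, 112)]
 t 9.55 grip [-84.22  -2.39 167.13] lean 26.75 r 187.15 toollean 36.19 F out -12.0 up -6.1 y -0.6 M [ 1.86  1.19 -0.8 ] j4 -0.72 gap 23.7
```

```bash
python3 -c "
from h import *
plan([(26.5,187.1,36),(26.5,184,35),(26.5,182,34)],-2.2)"
```

```text
t 9.55 grip [-84.22  -2.39 167.13] lean 26.75 r 187.15 toollean 36.19 F out -12.0 up -6.1 y -0.6 M [ 1.86  1.19 -0.8 ] j4 -0.72 gap 23.7
26.5 187.1 36 [0.0003 0.0004 0.0012] [0.0002 0.001  0.0013]
26.5 184 35 [ 0.0054  0.0005 -0.0002] [0.0002 0.0066 0.0013]
26.5 182 34 [ 0.0087  0.0005 -0.0013] [0.0002 0.0122 0.0013]
```

```bash
python3 -m handwheel '[{"translation":[0.003,0,0],"angular":[0,0.006,0]},{"translation":[0.0055,0,0],"angular":[0,0.006,0]},{"translation":[0.0055,0,0],"angular":[0,0.006,0]},{"translation":[0.0055,0,0],"angular":[0,0.006,0]}]'
python3 -c "
from h import *
show()"
python3 -m handwheel '[{"translation":[0.0035,0,-0.001],"angular":[0,0.006,0]},{"translation":[0.0035,0,-0.001],"angular":[0,0.006,0]},{"translation":[0.0035,0,-0.001],"angular":[0,0.006,0]}]'
python3 -c "
from h import *
show()"
```

```text
t: 9.95
tool_pos: [497.3, 84.8, 191.1]
orientation: [0.472, 0.874, -0.92]
ft_force: [-5.4, -0.7, -6.8]
finger_gap: 23.6
 t 9.95 grip [-81.13  -2.27 166.41] lean 25.99 r 185.13 toollean 35.25 F out -5.1 up -5.1 y -4.9 M [ 0.83  1.48 -1.21] j4 -0.70 gap 23.6
t: 10.25
tool_pos: [498.3, 83.7, 191.6]
orientation: [0.48, 0.888, -0.918]
ft_force: [-10.3, 0.2, 1.7]
finger_gap: 23.5
 t 10.25 grip [-79.41  -2.06 167.08] lean 25.42 r 184.99 toollean 34.38 F out 4.0 up -4.5 y -8.5 M [-0.15  1.57 -1.49] j4 -0.68 gap 23.5
```

```bash
python3 -c "
from h import *
plan([(l,185-(0.3*(25.4-l)),34.4-.3*(25.4-l)) for l in (25.4,24.4,23.4,22.4,21.4,20.4,19.4,18.4)],-2.4)"
```

```text
t 10.25 grip [-79.41  -2.06 167.08] lean 25.42 r 184.99 toollean 34.38 F out 4.0 up -4.5 y -8.5 M [-0.15  1.57 -1.49] j4 -0.68 gap 23.5
25.4 185.0 34.4 [ 0.     -0.0004  0.0001] [-0.0002 -0.0001  0.0016]
24.4 184.7 34.1 [ 0.0014 -0.0004  0.0052] [-0.0002  0.0016  0.0016]
23.4 184.4 33.8 [ 0.0028 -0.0004  0.0102] [-0.0002  0.0032  0.0016]
22.4 184.1 33.5 [ 0.0044 -0.0004  0.0152] [-0.0002  0.0049  0.0016]
21.4 183.8 33.199999999999996 [ 0.006  -0.0004  0.0201] [-0.0002  0.0066  0.0016]
20.4 183.5 32.9 [ 0.0078 -0.0004  0.0251] [-0.0002  0.0082  0.0016]
19.4 183.2 32.6 [ 0.0096 -0.0003  0.0299] [-0.0002  0.0099  0.0016]
18.4 182.9 32.3 [ 0.0115 -0.0003  0.0348] [-0.0002  0.0116  0.0016]
```

```bash
for i in 1 2 3; do python3 -m handwheel '[{"translation":[0.0013,0,0.0051],"angular":[0,0.0016,0]},{"translation":[0.0013,0,0.0051],"angular":[0,0.0016,0]}]' >/dev/null
python3 -c "
from h import *
show()"; done
```

```text
t 10.45 grip [-76.99  -2.07 168.14] lean 24.60 r 184.93 toollean 33.98 F out 8.0 up -4.7 y -10.0 M [ 0.42  2.02 -1.59] j4 -0.67 gap 23.5
 t 10.65 grip [-74.49  -2.1  169.13] lean 23.77 r 184.81 toollean 33.61 F out 9.5 up -7.5 y -9.8 M [ 0.69  2.13 -1.6 ] j4 -0.66 gap 23.3
 t 10.85 grip [-71.39  -2.1  170.28] lean 22.75 r 184.64 toollean 33.34 F out 8.0 up -7.0 y -10.1 M [ 0.7   2.11 -1.56] j4 -0.66 gap 23.2
```

```bash
python3 -m handwheel '[{"translation":[0.0013,-0.0005,0.005],"angular":[0,0.001,0]},{"translation":[0.0013,-0.0005,0.005],"angular":[0,0.001,0]}]' >/dev/null
python3 -c "
from h import *
show()"
python3 -m handwheel '[{"translation":[0.0013,-0.0005,0.005],"angular":[0,0.001,0]},{"translation":[0.0013,-0.0005,0.005],"angular":[0,0.001,0]}]' >/dev/null
python3 -c "
from h import *
show()"
```

```text
t 11.05 grip [-67.97  -2.26 171.28] lean 21.65 r 184.28 toollean 33.22 F out 3.5 up -4.3 y -9.4 M [ 0.6   1.72 -1.49] j4 -0.65 gap 23.2
 t 11.25 grip [-65.14  -2.58 169.56] lean 21.02 r 181.64 toollean 32.91 F out -9.2 up -3.6 y -3.8 M [ 1.05  1.27 -1.13] j4 -0.65 gap 23.2
```

```bash
python3 -m handwheel '[{"translation":[0.003,0,0],"angular":[0,0,0]},{"translation":[0.005,0,0],"angular":[0,0,0]},{"translation":[0.005,0,0],"angular":[0,0,0]}]' >/dev/null
python3 -c "
from h import *
plan([(21,181,33),(21,175.5,33)],-2.5)"
```

```text
t 11.55 grip [-63.51  -2.5  166.55] lean 20.87 r 178.24 toollean 32.90 F out -6.1 up -3.0 y -5.8 M [ 1.03  1.32 -1.19] j4 -0.65 gap 23.7
21 181 33 [-0.0046  0.0001  0.0004] [-0.0001 -0.0005  0.0011]
21 175.5 33 [ 0.0043  0.0001 -0.0015] [-0.0001 -0.0005  0.0011]
```

```bash
python3 -m handwheel '[{"translation":[0.003,0,-0.001],"angular":[0,0,0]},{"translation":[0.005,0,-0.0015],"angular":[0,0,0]},{"translation":[0.005,0,-0.0015],"angular":[0,0,0]},{"translation":[0.005,0,-0.0015],"angular":[0,0,0]}]' >/dev/null
python3 -c "
from h import *
show();snap('wrist','w8.png')
p=cv2.imread('pics/w8.png')[95:265,225:375]
cv2.imwrite('pics/w8c.png',cv2.convertScaleAbs(cv2.resize(p,None,fx=3.5,fy=3.5,interpolation=cv2.INTER_CUBIC),alpha=2))"
```

```text
t 11.95 grip [-62.08  -2.49 164.32] lean 20.70 r 175.65 toollean 33.01 F out -5.8 up -1.8 y -6.7 M [ 0.51  1.34 -1.25] j4 -0.65 gap 23.2
```

View pics/w8c.png

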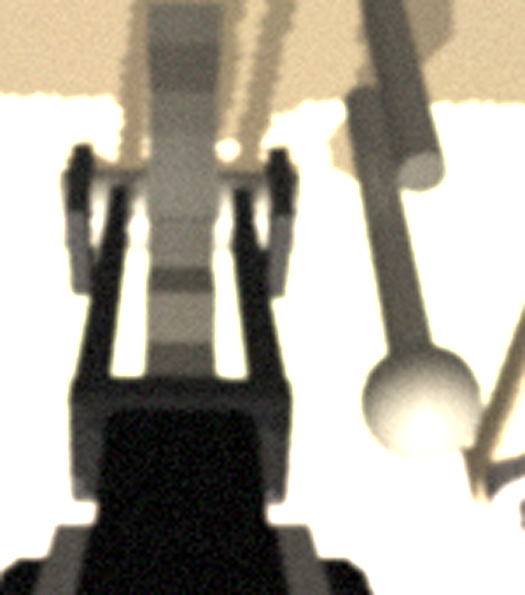

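```bash
python3 -m handwheel '[{"translation":[0.002,0,0],"angular":[0,0,0]},{"translation":[0.003,0,0],"angular":[0,0,0]},{"translation":[0.003,0,0],"angular":[0,0,0]}]' >/dev/null
python3 -c "
from h import *
show()"
python3 -m handwheel '[{"translation":[0,0,0],"angular":[0,0,0]},{"translation":[0,0,0],"angular":[0,0,0]},{"translation":[0,0,0],"angular":[0,0,0]},{"translation":[0,0,0],"angular":[0,0,0]},{"translation":[0,0,0],"angular":[0,0,0]}]' 0.3 >/dev/null
python3 -c "
from h import *
show();snap('wrist','w9.png')
p,d,s=snap('scene','s9.png');cv2.imwrite('pics/s9c.png',cv2.resize(p[120:300,200:360],None,fx=3.3,fy=3.3,interpolation=cv2.INTER_CUBIC))"
```

```text
t 12.3 grip [-61.44  -2.42 163.76] lean 20.57 r 174.91 toollean 33.00 F out 1.5 up -4.1 y -9.2 M [ 0.6   1.77 -1.46] j4 -0.65 gap 23.2
 t 12.8 grip [-61.7   -0.65 163.11] lean 20.72 r 174.39 toollean 32.94 F out 0.3 up 0.4 y -0.3 M [ 0.26  0.17 -0.01] j4 -0.65 gap 55.5
```

View pics/w9.png

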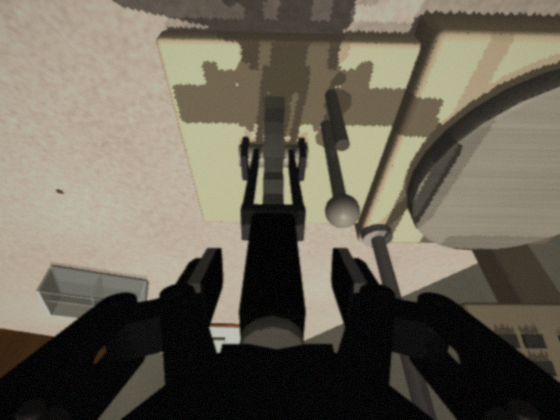

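View pics/s9c.png

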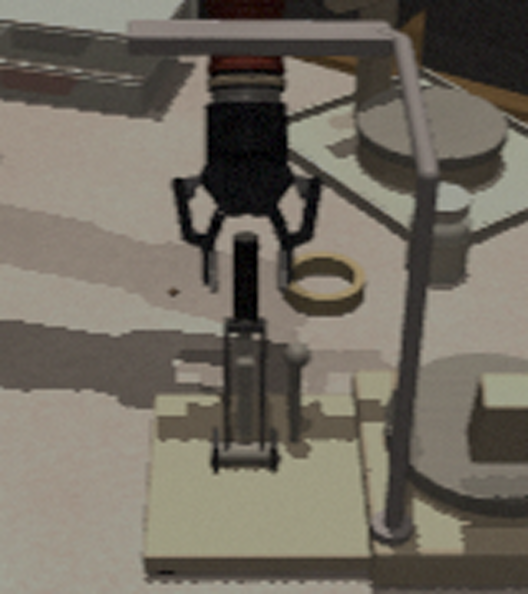

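```bash
python3 -m handwheel '[{"translation":[-0.03,0,-0.01],"angular":[0,0,0]},{"translation":[-0.07,0,-0.03],"angular":[0,0,0]},{"translation":[-0.12,0,-0.06],"angular":[0,0,0]},{"translation":[-0.18,0,-0.1],"angular":[0,0,0]},{"translation":[-0.25,0,-0.15],"angular":[0,0,0]},{"translation":[-0.3,0,-0.2],"angular":[0,0,0]},{"translation":[-0.3,0,-0.2],"angular":[0,0,0]},{"translation":[-0.3,0,-0.2],"angular":[0,0,0]}]'
python3 - <<'E'
from h import *
s=show()
p,d,s=snap('wrist','w10.png');cv2.imwrite('pics/w10c.png',cv2.convertScaleAbs(cv2.resize(p[60:240,180:360],None,fx=3.3,fy=3.3,interpolation=cv2.INTER_CUBIC),alpha=1.6))
for c in vision.landmark_of('grip','wrist')[:1]+vision.landmark_of('tooth','wrist')[:1]: print(c['position'],c['confidence'])
for l in (18,20.7,23,34.7): print(l,proj('wrist',W(*lev(l,212)),s),proj('wrist',W(*lev(l,222)),s))
p,d,s=snap('side','d10.png');p,d,s=snap('scene','s10.png')
cv2.imwrite('pics/s10c.png',cv2.resize(p[120:300,200:360],None,fx=3.3,fy=3.3,interpolation=cv2.INTER_CUBIC))
E
```

```text
t: 13.7
tool_pos: [399.9, 237.1, 272.7]
orientation: [0.493, 0.911, -0.906]
ft_force: [0.8, -0.7, -0.5]
finger_gap: 55.4
 t 13.7 grip [-261.25   -1.13  248.42] lean 46.44 r 360.50 toollean 32.90 F out -1.1 up 0.3 y 0.3 M [ 0.23  0.14 -0.06] j4 -0.57 gap 55.4
[278.3, 294.5] 0.76
[273.9, 247.9] 0.62
18 [276.67 326.44 316.25] [276.68 334.72 307.67]
20.7 [276.7  320.   311.33] [276.7  327.92 302.52]
23 [276.72 314.07 307.47] [276.73 321.63 298.47]
34.7 [276.82 278.12 292.69] [276.84 283.11 282.99]
```

View pics/w10c.png

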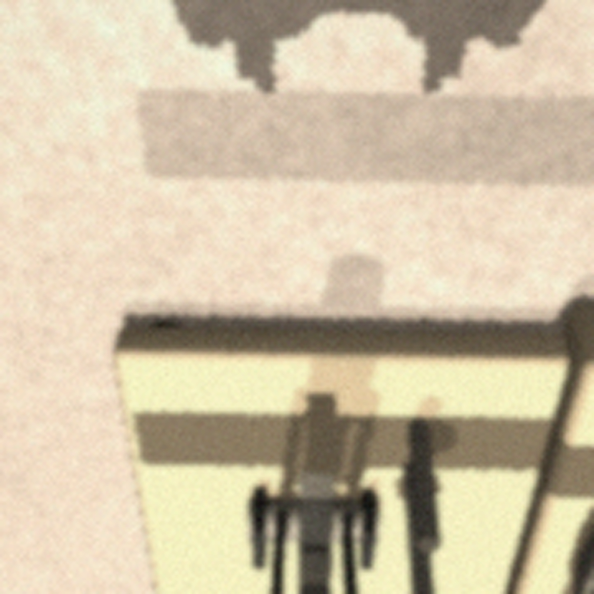

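View pics/s10c.png

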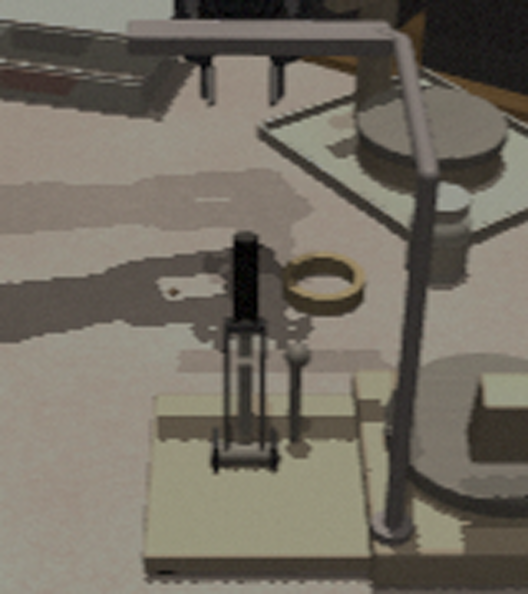

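View pics/d10.png

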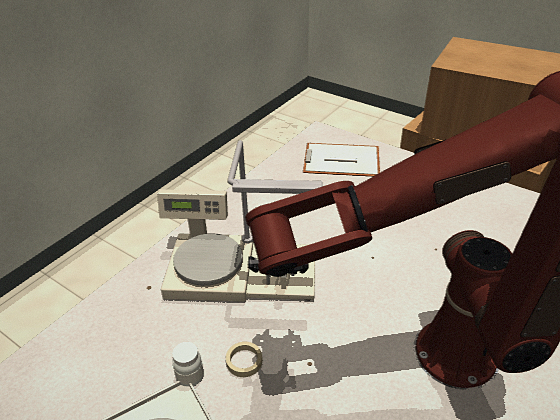

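Run:
```python
import cv2
p=cv2.imread('pics/w10.png')[200:360,200:360];cv2.imwrite('pics/w10d.png',cv2.convertScaleAbs(cv2.resize(p,None,fx=3.6,fy=3.6,interpolation=cv2.INTER_CUBIC),alpha=1.8))
from h import *
z=np.load('pics/w10.png.npz');s={'tool_pos':z['pos'],'orientation':z['o']};d=z['d']
for c in [(277,318),(274,320),(280,320),(277,322)]:
    X=P(pt('wrist',c,med(d,c,1),s));print(c,X,np.hypot(X[0],X[2]),np.degrees(np.arctan2(-X[0],X[2])))
```

```text
(277, 318) [-78.8145409    0.30486144 197.69319942] 212.82465307151304 21.735735084504295
(274, 320) [-75.9454116   -2.81111767 198.69676729] 212.71603341800397 20.917738558002704
(280, 320) [-75.95297068   3.43967358 198.69271758] 212.714949577279 20.92002989160283
(277, 322) [-72.80176722   0.32462844 199.61295489] 212.47453746564537 20.03765309653251
```

View pics/w10d.png

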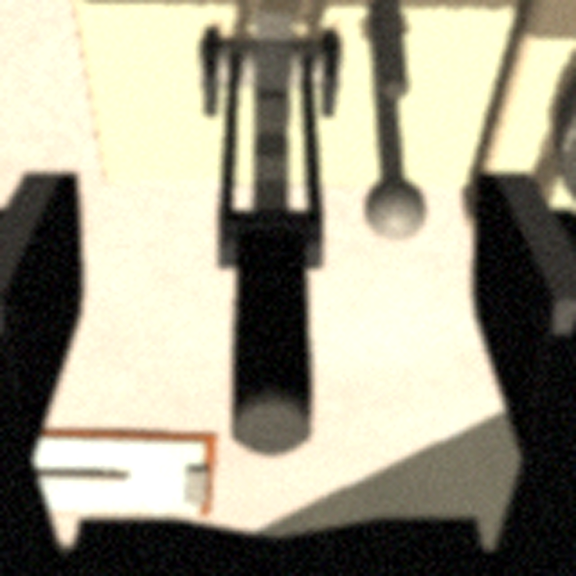

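The end cap measures 212.7 mm from the pivot at about 21° lean. A fully home tooth puts it at 212 mm, and one left on the rim would put it at 222 mm. In the picture the handle stands above the empty lower notch, which is the dark band at about (272, 145). Nothing is touching the robot, so I am handing in.

```bash
python3 -c "
from h import *
print(r.job_done())"
```

```text
the job is handed in; nothing more can be done
None
```

The lever is locked in the upper notch, the one beside the tall round-headed pin, and the robot has let go and backed off. I handed the job in after about 14 s; it reports no verdict.

**What I did:** I gripped the rubber grip and pulled the handle out about 14 mm. I swung the lever up past the lower notch and set the tooth on the rim at about 26° lean. I then moved it up with light inward pressure until the tooth dropped at about 21°, followed it in, released and retreated.

**Last checks:**
- **Tooth home:** before release, the grip had returned to its starting distance from the pivot (174.9 mm, against 175.2 mm when I gripped it). After release, the end cap measured 212.7 mm from the pivot, where 212 mm means fully in and 222 mm means riding on the rim.
- **Right notch:** the lower notch shows empty in the pictures, and the lever stands at about 21° lean.
- **Robot clear:** contact force read about 1 N or less after retreat.
- **Bystanders:** the tape roll and jar look unmoved in the pictures. The parts box is out of sight in the last ones I viewed, but the arm went nowhere near it after leaving its start pose.

**What disagreed:** the camera put the two pins about 30 mm apart along the swing, where the notch spacing suggested about 22 mm, so I found the notch by feel rather than from the pin position.

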